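Clip a finish-test plate into the test stage

ROBOT

A 7-joint arm with a two-finger parallel gripper is mounted at the origin on the work surface; the furniture and walls round the work are solid. World frame = base frame: x ahead of the robot, y to its left, z up, the work surface at z = 0. Lengths are in m, angles in rad, forces in N, time in s.
With the tool pointing down it reaches from about 0.425 to 1.025 m from the base axis. Payload 3.6 kg.
Tool frame: the origin (TCP) lies at the very end of the fingers, on their centre line; the grasp point (between the pads) lies 19 mm behind it; z points along the fingers, y is the line along which they close (so a half turn about z gives the same grasp; the last joint's range is limited). The gripper opens to 85 mm and grips with 20 to 120 N. Pads are 22 mm wide; open, the fingers measure 114 mm over their backs; the gripper's body (76 mm by 85 mm) begins 54 mm behind the grasp point. The pads swing forward as they close: fully open they stand 13 mm farther back than shut.
Start: joints at [1.044, 0.591, 0.048, 1.609, -0.033, 0.943, -0.034], TCP at [0.305, -0.658, 0.231] pointing down, gripper open.
Joint ranges: [-2.69, 2.69], [-0.47, 2.24], [-1.27, 1.36], [0.19, 2.51], [-1.53, 4.68], [0.08, 2.07], [-3.09, 3.09]. Speed limits (rad/s): [2.57, 2.57, 3.14, 3.14, 3.14, 3.14, 3.14].

INTERFACE

Orientations are given as a unit quaternion [x, y, z, w].
In Python, from rig import bot gives the robot as it stands.
- The arm moves only by the tool arm_command, never from a script. Its argument "motion" is a list that holds one entry, the list of rows, each a list of 5 numbers: the finger opening in cm, from 0 to 8.54, then the shift along the tool's x, y, z in cm, then the turn about the tool's z in rad. In form: [[[claw, x, y, z, turn], ...]]. A call has 1 to 5 rows; each row shifts and turns the commanded pose from where the row before left it, along the tool's axes as they then stand; what a row does not reach is not made up. A row lasts 1/8 s, in which the tool goes at most 62.5 mm and 10.7 degrees, less where a joint would pass 70% of its speed; a pose out of reach is approached as far as the arm can. A call with a gripper value outside its range is refused whole. The fingers move at their own pace and stop on an object; "newtons" is the grip in N (left out, the last holds). Time passes only in rows, so rows that do not move let the fingers close. It gives the time, the measured TCP pose, the force, the opening and the grip force at its end, in the units of the state.
- bot.read_state(): the state, without advancing time (a new reading comes with each control period).
- bot.read_camera(name): name is "scene" or "top" or "wrist"; returns the picture (420x560x3 uint8, blue, green, red); there is no depth.
- bot.camera_info(name): a dict with "intrinsics" (3x3 intrinsics, pixels), "dist" ([k1, k2, p1, p2, k3] as OpenCV has them; the pictures are not rectified), "position" and "attitude" of the camera in the world; the wrist camera has in their place "tool_from_camera" (4x4, takes a point from camera to tool coordinates, whose origin is the TCP and whose axes are the flange's). Camera axes: x right, y down, z forward; pixel columns grow to the right and rows downward; lengths in m; the calibration is good to about 2 mm. A picture is of the moment at which its call begins: read the wrist's pose just before it. camera_info takes no time and is no camera call.
- bot.sign_off(): hands the job in; it is judged then, once.
Trained networks look in the newest picture that a camera, given by its name, has taken for a name from the list of things; names that differ only in an ending like _2 or _b are one class to them, and where a whole thing is asked for, a point or a joint stands for the part that bears it (a point fixed in the world has none). Each returns a list of dicts, best first, with "conf" (0 to 1); they miss things now and then, are a little off and sometimes report something else, mostly with a low value. They report only what shows in the picture. A call takes as long as a camera call. They do not tell look-alikes from the thing itself.
- bot.cut_out(camera, thing): "pixels" (420x560 bool, what is visible of it) and "extent" ([left, top, right, bottom] in pixels, round what is visible of it).
The state is a dict: "time": time; "joint_pos": joint angles; "joint_velocities": joint speeds; "joint_torque": joint torques, N m; "position": TCP position; "tcp_rot": TCP orientation; "wrist_force": force on the tool from outside, world axes, zero at the start; "torque": the same for the moment, N m; "opening": finger opening in m; "finger_force": force on a finger pad.
Only numpy, scipy, OpenCV 4.12 (cv2) and the standard library are available. Lean on these libraries where they do the work, as an engineer would, in place of code of your own. Each camera call takes 0.05 s, during which the arm holds its last target. There are 200 camera calls.

TASK

Load the loose dark steel test plate into the test stage. Press the tail of the stage's spring clip down with one fingertip so that its nose lifts and, keeping it held down, push the plate flat along the deck under the nose with the other fingertip until it is fully home against the end stop; then let the tail up so that the clip grips the plate. Do not lift the plate off the deck, and leave the loupe, marker and tweezers where they are.

Things in the scene. Friction and masses are not known exactly. Their poses are not given: they have to be found in the camera images.
- stage: Fixed grey bench stage, 204 x 76 mm, with a flat steel deck 26 mm above the table. Origin: on the table directly below the clip's pivot; z up; x runs from the open loading end towards the clip's tail, y across. The deck spans x = -134 to +2 mm, y = -36 to +36 mm; beyond it, under the tail, a lower foot (top 16 mm above the table) runs to x = +65 mm.
- stage_mouth (a point): Mouth of the guides, on the deck; stage frame x = -32 mm, y = 0. Two 4 mm high guide strips flank the way from stage x = -32 to -6 mm, 46 mm apart inside; towards the loading end they flare out to 60 mm apart at x = -55 mm. The metal is lightly oiled and slides easily.
- stage_stop (a point): Middle of the end stop's face at deck height; stage frame x = -8 mm, y = 0. The stop is 5 mm high. The plate is home when its leading edge lies against it (plate origin at stage x = -23 mm, y = 0 with 1 mm play).
- plate: Loose flat dark steel test plate, 30 (x) x 44 (y) x 6 mm (z), about 65 g, with a 5 mm hang hole. Origin: centre of its underside. Starts lying on the deck between the loading end and the flared guides, its x axis roughly along the stage's; leading edge at its own x = +15 mm, trailing edge at -15 mm.
- clip_pivot (a point): The clip's pivot, 31 mm above the table, stage x = 0, between two lugs (y = 15 to 20 mm either side, top 38 mm above the table). The clip's nose is 26 mm wide, its front face at stage x = -24 to -26 mm. It passes up clear of a plate whose leading edge is at or behind x = -28 mm; closed, it bars the way.
- clip (a joint): Angle (rad) of the bronze rocker clip. 0: nose on the bare deck; about 0.25: nose resting on the plate; 0.42: tail pressed fully down, hard stop. Pressing the tail down raises the nose; a spring returns it. The plate passes under the nose from about 0.30 up. Spring moment 0.2 N m/rad x (angle + 0.2): about 6 N at 20 mm from the pivot, 3.5 N at 35 mm, more while a finger drags along the tail.
- clip_tail (a point): On top of the clip's tail, 30 mm behind the pivot (towards stage +x). The tail is a flat plate 34 mm wide, to be pressed anywhere 9 to 54 mm behind the pivot. Released it rises towards its end at 0.42 rad; pressed fully down it is level, 27 mm above the table, 1 mm above the deck, so a second fingertip at that height meets the plate's edge. A fingertip may slide along it.
- loupe: Black eye loupe standing on the table by the stage, 34 mm across and 34 mm high; origin at the middle of its underside. Leave alone.
- marker: White marker pen with a red cap, lying on the table by the stage, 124 mm long (its y), 15 mm thick; origin at the middle of its underside. Leave alone.
- tweezers: Steel tweezers lying on the table by the stage, 127 mm long (its y), 14 x 8 mm; origin at the middle of the underside. Leave alone.
There are look-alikes about, which are no part of the job. Of the things that look like the plate, the middle-sized one is meant.

How it is judged:
By the outcome, as a careful person would: the job done as asked, in the order asked, and still so for the second after the job is handed in, with the robot touching nothing.
It also fails if it takes over 54 s, if anything falls off the work surface, if the arm or the gripper's body presses on something with over 40 N, if the wrist force passes 120 N, or if a joint passes its speed limit or range.

## Working session

There is one attempt and no reset: what is moved stays moved. The work goes in short steps, Python scripts to look and compute and a tool call to move; the robot and the scene stay as the last step left them, time stands still between calls to the robot, and variables do not carry over. Pictures are saved under pics/ and viewed, at most 10 in all, crops included, and the job is handed in when it is done.

Besides the shell and the picture viewer there is one more tool, called after "Request:" as a command line: name --argument value ..., lists and objects as JSON in quotes. arm_command: Moves the arm, as the interface text tells. Its arguments: {"type":"object","properties":{"motion":{"type":"array"},"newtons":{"type":"number"}},"required":["motion"]}

```bash
ls; mkdir -p pics; python3 - <<'E'
from rig import bot
import cv2, numpy as np
s=bot.read_state(); print({k:np.round(v,3).tolist() for k,v in s.items()})
for c in ("scene","top"):
    im=bot.read_camera(c); cv2.imwrite(f"pics/{c}0.png",im)
    i=bot.camera_info(c); print(c,{k:np.round(v,3).tolist() for k,v in i.items()})
    for t in ("plate","stage","clip","loupe","marker","tweezers"):
        for d in bot.cut_out(c,t): print(t,round(d["conf"],2),np.round(d["extent"]).tolist(),int(d["pixels"].sum()))
i=bot.camera_info("wrist"); print({k:np.round(v,3).tolist() for k,v in i.items()})
E
```

```text
pics
{'time': 0.0, 'joint_pos': [1.043, 0.592, 0.048, 1.61, -0.033, 0.943, -0.034], 'joint_velocities': [-0.001, 0.002, 0.001, -0.0, 0.002, 0.0, -0.0], 'joint_torque': [0.0, -54.868, 1.547, -19.812, 0.009, 0.009, 0.0], 'position': [0.304, -0.657, 0.23], 'tcp_rot': [0.977, 0.215, -0.0, -0.001], 'wrist_force': [0.975, 0.347, -0.413], 'torque': [0.016, -0.003, -0.067], 'finger_force': 0.0, 'opening': 0.085}
scene {'intrinsics': [[436.894, 0.0, 278.068], [0.0, 436.894, 207.816], [0.0, 0.0, 1.0]], 'dist': [0.03, 0.0, 0.0, 0.0, 0.0], 'position': [0.041, 0.557, 0.659], 'attitude': [-0.387, 0.835, -0.355, 0.165]}
plate 0.76 [267.0, 316.0, 309.0, 363.0] 1030
plate 0.73 [267.0, 225.0, 286.0, 249.0] 276
plate 0.5 [339.0, 241.0, 351.0, 253.0] 144
stage 0.79 [192.0, 225.0, 302.0, 262.0] 3095
loupe 0.55 [223.0, 200.0, 240.0, 221.0] 258
marker 0.59 [246.0, 268.0, 311.0, 303.0] 624
tweezers 0.52 [252.0, 206.0, 307.0, 214.0] 225
top {'intrinsics': [[424.107, 0.0, 279.637], [0.0, 424.107, 205.848], [0.0, 0.0, 1.0]], 'dist': [-0.115, 0.0, 0.0, 0.0, 0.0], 'position': [0.443, 0.189, 0.948], 'attitude': [0.71, -0.703, 0.041, -0.02]}
plate 0.93 [201.0, 288.0, 226.0, 318.0] 562
plate 0.81 [253.0, 211.0, 274.0, 237.0] 270
plate 0.43 [305.0, 263.0, 320.0, 273.0] 111
stage 0.81 [198.0, 172.0, 292.0, 249.0] 2799
clip 0.61 [203.0, 180.0, 243.0, 213.0] 471
marker 0.81 [213.0, 248.0, 264.0, 276.0] 344
{'intrinsics': [[355.613, 0.0, 276.408], [0.0, 355.613, 201.262], [0.0, 0.0, 1.0]], 'dist': [-0.007, 0.0, 0.0, 0.0, 0.0], 'tool_from_camera': [[-0.001, -0.956, -0.295, 0.075], [1.0, -0.0, -0.001, 0.001], [0.001, -0.295, 0.956, -0.143], [0.0, 0.0, 0.0, 1.0]]}
```

```bash
cat > h.py <<'E'
from rig import bot
import cv2, numpy as np
from scipy.spatial.transform import Rotation as R
def cam(c,s=None):
    i=bot.camera_info(c)
    if c=="wrist":
        s=s or bot.read_state(); T=np.array(i["tool_from_camera"]); r=R.from_quat(s["tcp_rot"]).as_matrix()
        Rm=r@T[:3,:3]; p=r@T[:3,3]+np.array(s["position"])
    else: Rm=R.from_quat(i["attitude"]).as_matrix(); p=np.array(i["position"])
    return np.array(i["intrinsics"]),np.array(i["dist"]),Rm,p
def topl(c,px,z):
    K,D,Rm,p=c
    u=cv2.undistortPoints(np.float64(px).reshape(-1,1,2),K,D).reshape(-1,2)
    d=np.c_[u,np.ones(len(u))]@Rm.T
    return p+d*((z-p[2])/d[:,2])[:,None]
def proj(c,X):
    K,D,Rm,p=c
    return cv2.projectPoints(np.float64(X).reshape(-1,3),cv2.Rodrigues(Rm.T)[0],-Rm.T@p,K,D)[0].reshape(-1,2)
E
python3 - <<'E'
from h import *
a=cv2.imread("pics/top0.png")[120:330,150:360]; cv2.imwrite("pics/topc.png",cv2.resize(a,None,fx=2.8,fy=2.8,interpolation=cv2.INTER_CUBIC))
c=cam("top")
for t,z in (("plate",.032),("clip",.03),("stage",.026),("marker",.01)):
    for d in bot.cut_out("top",t):
        r=cv2.minAreaRect(np.argwhere(d["pixels"])[:,::-1].astype(np.float32))
        b=topl(c,cv2.boxPoints(r),z if r[0][1]<245 else .01)
        print(t,round(d["conf"],2),b[:,:2].mean(0).round(3),np.linalg.norm(np.diff(b[:3],axis=0),axis=1).round(3),"edge dir",np.degrees(np.arctan2(*(b[1]-b[0])[[1,0]])).round(1),r[0])
E
```

```text
plate 0.93 [0.312 0.308] [0.064 0.044] edge dir -15.2 (212.08493041992188, 301.95281982421875)
plate 0.81 [0.483 0.192] [0.044 0.03 ] edge dir -33.0 (265.4615173339844, 223.8076934814453)
plate 0.43 [0.389 0.093] [0.026 0.02 ] edge dir -44.9 (310.0000305175781, 267.5000305175781)
clip 0.61 [0.542 0.288] [0.034 0.083] edge dir -32.4 (222.076904296875, 196.38461303710938)
stage 0.81 [0.513 0.241] [0.077 0.205] edge dir -32.0 (243.36233520507812, 210.20953369140625)
marker 0.81 [0.403 0.255] [0.014 0.123] edge dir -20.2 (236.51144409179688, 260.4703369140625)
```

View pics/topc.png

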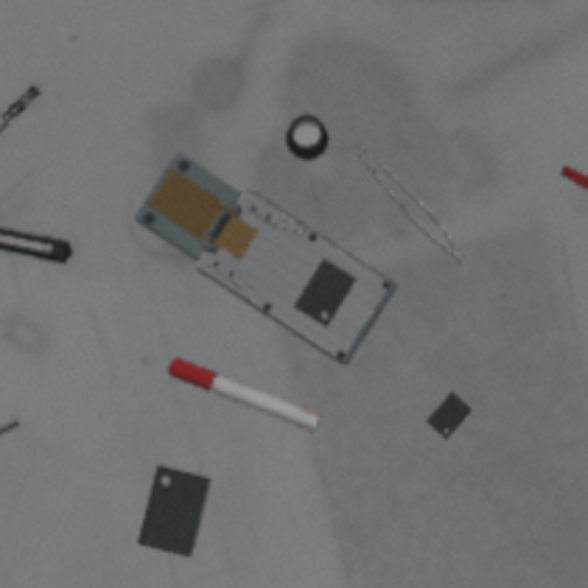

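Top view (crop px): the stage with its bronze clip runs from (150,200) to (390,320). The middle-sized plate is on the deck at (325,292). The look-alikes are at (175,510), which is bigger, and (448,413), which is smaller. The loupe is at (307,137), the tweezers at (410,205) and the marker at (245,392). Stage x points at about 58° in the world, so I'll set tool y along stage x.

```bash
python3 - <<'E'
from h import *
s=bot.read_state(); p=np.array(s["position"])
o=np.array([.531,.270]);u=np.array([np.cos(np.radians(58)),np.sin(np.radians(58))])
tgt=np.r_[o-u*.07,.22]; W=np.array([p,[.53,-.3,.23],[.56,-.05,.225],tgt])
r=R.from_quat(s["tcp_rot"])
yaw=np.degrees(np.arctan2(*r.as_matrix()[[1,0],1])); print(yaw,tgt)
L=np.r_[0,np.cumsum(np.linalg.norm(np.diff(W,axis=0),axis=1))]; n=20
P=np.array([np.interp(np.linspace(0,L[-1],n+1),L,W[:,k]) for k in range(3)]).T
dt=-np.radians(58-yaw)/n
out=[]
for k in range(n):
    d=r.as_matrix().T@(P[k+1]-P[k])*100; out.append([0,*d.round(2).tolist(),round(dt,4)]); r=r*R.from_euler('z',dt)
for k in range(0,n,5): print(out[k:k+5])
E
```

```text
-65.14284676933707 [0.49390565 0.21063663 0.22      ]
[[0, 3.96, -2.57, 0.01, np.float64(-0.1075)], [0, 4.21, -2.13, 0.01, np.float64(-0.1075)], [0, 4.42, -1.66, 0.01, np.float64(-0.1075)], [0, 4.57, -1.18, 0.01, np.float64(-0.1075)], [0, 4.67, -0.68, 0.01, np.float64(-0.1075)]]
[[0, 4.71, -0.18, 0.01, np.float64(-0.1075)], [0, 4.71, 0.33, 0.01, np.float64(-0.1075)], [0, 4.64, 0.83, 0.01, np.float64(-0.1075)], [0, 4.53, 1.25, 0.02, np.float64(-0.1075)], [0, 4.71, -0.24, 0.09, np.float64(-0.1075)]]
[[0, 4.71, 0.27, 0.09, np.float64(-0.1075)], [0, 4.65, 0.77, 0.09, np.float64(-0.1075)], [0, 4.54, 1.27, 0.09, np.float64(-0.1075)], [0, 4.38, 1.75, 0.09, np.float64(-0.1075)], [0, 4.53, 1.05, 0.09, np.float64(-0.1075)]]
[[0, 4.6, 1.06, 0.09, np.float64(-0.1075)], [0, 4.46, 1.55, 0.09, np.float64(-0.1075)], [0, 4.26, 2.02, 0.09, np.float64(-0.1075)], [0, 4.02, 2.46, 0.09, np.float64(-0.1075)], [0, 3.74, 2.88, 0.09, np.float64(-0.1075)]]
```

Request:
arm_command --motion '[[[8.5,4.0,-2.6,0,-0.1075],[8.5,4.2,-2.1,0,-0.1075],[8.5,4.4,-1.7,0,-0.1075],[8.5,4.6,-1.2,0,-0.1075],[8.5,4.7,-0.7,0,-0.1075]]]'

```text
time: 1.52
position: [0.4313, -0.4559, 0.2315]
tcp_rot: [0.884, 0.468, 0.0, 0.0]
wrist_force: [-0.8, -0.6, -0.0]
opening: 0.0847
finger_force: 0.0
```

Request:
arm_command --motion '[[[8.5,4.7,-0.2,0,-0.1075],[8.5,4.7,0.3,0,-0.1075],[8.5,4.6,0.8,0,-0.1075],[8.5,4.5,1.2,0,-0.1075],[8.5,4.7,-0.2,0,-0.1075]]]'

```text
time: 2.15
position: [0.5368, -0.2497, 0.2317]
tcp_rot: [0.727, 0.686, 0.001, 0.001]
wrist_force: [-1.2, -0.4, 0.5]
opening: 0.0849
finger_force: 0.0
```

Request:
arm_command --motion '[[[8.5,4.7,0.3,0,-0.1075],[8.5,4.65,0.8,0.1,-0.1075],[8.5,4.5,1.3,0.1,-0.1075],[8.5,4.4,1.7,0.1,-0.1075],[8.5,4.5,1.0,0.1,-0.1075]]]'

```text
time: 2.78
position: [0.5517, -0.0167, 0.2277]
tcp_rot: [0.519, 0.855, 0.001, 0.001]
wrist_force: [0.3, -0.5, 1.0]
opening: 0.0848
finger_force: 0.0
```

Request:
arm_command --motion '[[[8.5,4.6,1.1,0.1,-0.1075],[8.5,4.5,1.5,0.1,-0.1075],[8.5,4.3,2.0,0.1,-0.1075],[8.5,4.0,2.5,0.1,-0.1075],[8.5,3.7,2.9,0.1,-0.1075]]]'

```text
time: 3.4
position: [0.4926, 0.212, 0.2226]
tcp_rot: [0.274, 0.962, 0.0, 0.0]
wrist_force: [0.1, -0.1, -0.6]
opening: 0.085
finger_force: 0.0
```

Request:
arm_command --motion '[[[8.5,0,0,0,0],[8.5,0,0,0,0]]]'

```text
time: 3.65
position: [0.493, 0.2101, 0.2222]
tcp_rot: [0.276, 0.961, -0.0, 0.0]
wrist_force: [-0.5, -0.9, -0.9]
opening: 0.0849
finger_force: 0.0
```

```bash
python3 - <<'E'
from h import *
s=bot.read_state(); im=bot.read_camera("wrist"); c=cam("wrist",s); cv2.imwrite("pics/w1.png",im)
y=R.from_quat(s["tcp_rot"]).as_matrix()[:,1]; print("tool y yaw",np.degrees(np.arctan2(y[1],y[0])))
for t,z in (("plate",.032),("clip",.035),("stage",.026)):
    for d in bot.cut_out("wrist",t):
        r=cv2.minAreaRect(np.argwhere(d["pixels"])[:,::-1].astype(np.float32))
        b=topl(c,cv2.boxPoints(r),z)
        print(t,round(d["conf"],2),b[:,:2].mean(0).round(4),np.linalg.norm(np.diff(b[:3],axis=0),axis=1).round(3),"dirs",[np.degrees(np.arctan2(*(b[k+1]-b[k])[[1,0]])).round(1) for k in (0,1)],d["extent"])
E
```

```text
tool y yaw 58.00121696303382
plate 0.86 [0.4849 0.1903] [0.029 0.044] dirs [np.float64(58.0), np.float64(-32.3)] [239.7, 156.8, 273.1, 200.3]
plate 0.38 [0.5119 0.2411] [0.193 0.078] dirs [np.float64(58.0), np.float64(-25.3)] [210.1, 134.0, 422.0, 208.9]
clip 0.83 [0.5442 0.2856] [0.034 0.085] dirs [np.float64(144.5), np.float64(52.0)] [327.6, 160.2, 417.9, 199.5]
clip 0.56 [0.5107 0.2415] [0.192 0.076] dirs [np.float64(58.0), np.float64(-25.3)] [212.1, 134.7, 423.2, 213.8]
stage 0.93 [0.5133 0.241 ] [0.077 0.197] dirs [np.float64(144.9), np.float64(58.0)] [211.5, 130.6, 420.1, 210.1]
```

View pics/w1.png

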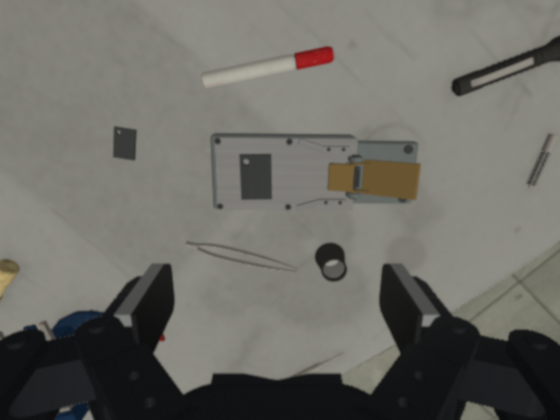

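The wrist view shows the stage at cols 212–418, rows 132–208, aligned with the image. The plate is at (256,176), the clip at 328–420, the loupe at (331,262) and the tweezers at (240,255). I'll overlay a model on a zoomed crop to fix the stage origin.

```bash
cat >> h.py <<'E'
U=np.array([np.cos(np.radians(58)),np.sin(np.radians(58))]);V=np.array([-U[1],U[0]])
def w(o,x,y,z): return np.r_[np.array(o)+U*x+V*y,z]
def st(o,p): d=np.array(p)[...,:2]-np.array(o); return np.stack([d@U,d@V],-1)
E
python3 - <<'E'
from h import *
c=cam("wrist"); o=np.array([.531,.270]); im=cv2.imread("pics/w1.png")
x0,y0,f=200,120,3.4
a=cv2.resize(im[y0:y0+100,x0:x0+230],None,fx=f,fy=f,interpolation=cv2.INTER_CUBIC)
b=a.copy()
def poly(pts,col):
    q=((proj(c,[w(o,*p) for p in pts])-[x0-.5,y0-.5])*f).astype(int); cv2.polylines(b,[q],True,col,1)
poly([(-.134,-.036,.026),(.002,-.036,.026),(.002,.036,.026),(-.134,.036,.026)],(0,255,0))
poly([(-.026,-.013,.028),(-.024,.013,.028)],(0,0,255))
poly([(-.008,-.023,.031),(-.032,-.023,.03),(-.055,-.03,.03)],(255,0,0)); poly([(-.008,.023,.031),(-.032,.023,.03),(-.055,.03,.03)],(255,0,0))
poly([(0,-.02,.038),(0,-.015,.038)],(0,255,255))
poly([(.065,-.03,.016),(.065,.03,.016)],(255,255,0))
cv2.imwrite("pics/w1c.png",np.vstack([a,b])[:,:800])
E
```

```text
(no output)
```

View pics/w1c.png

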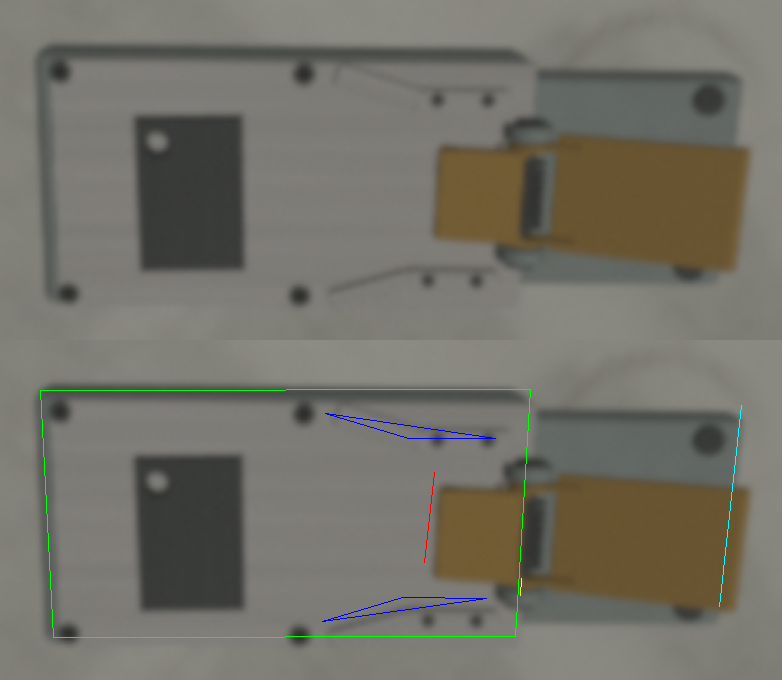

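The deck's +y edge is really at crop row 60, because the band above it is the side wall. That shifts the stage origin by about +1.5 mm in x and −2.5 mm in y. I'll close the fingers and come down behind the plate.

Request:
arm_command --motion '[[[0,-0.4,-3.0,1.0,0],[0,0,-2.9,3.0,0],[0,0,0,4.5,0],[0,0,0,4.5,0],[0,0,0,3.2,0]]]'

```text
time: 4.47
position: [0.4649, 0.1571, 0.0587]
tcp_rot: [0.276, 0.961, -0.001, -0.0]
wrist_force: [-0.0, 0.4, -0.5]
opening: -0.0001
finger_force: 0.0
```

Request:
arm_command --motion '[[[0,0,0,0,0],[0,0,0,0,0]]]'

```text
time: 4.72
position: [0.4657, 0.1586, 0.0611]
tcp_rot: [0.276, 0.961, 0.0, 0.001]
wrist_force: [-0.0, 0.6, -0.0]
opening: -0.0
finger_force: 0.0
```

```bash
python3 - <<'E'
from h import *
s=bot.read_state(); im=bot.read_camera("wrist"); c=cam("wrist",s)
o=np.array([.5339,.2700]); print(st(o,s["position"]),s["position"],s["wrist_force"],s["opening"])
for d in bot.cut_out("wrist","plate"):
    r=cv2.minAreaRect(np.argwhere(d["pixels"])[:,::-1].astype(np.float32)); print(round(d["conf"],2),(st(o,topl(c,cv2.boxPoints(r),.032))*1000).round(1).tolist())
def poly(pts,col):
    q=proj(c,[w(o,*p) for p in pts]).astype(int); cv2.polylines(im,[q],True,col,1)
poly([(-.134,-.036,.026),(.002,-.036,.026),(.002,.036,.026),(-.134,.036,.026)],(0,255,0))
poly([(-.008,-.023,.026),(-.032,-.023,.026),(-.055,-.03,.026),(-.032,-.023,.026)],(255,0,0)); poly([(-.008,.023,.026),(-.032,.023,.026),(-.055,.03,.026),(-.032,.023,.026)],(255,0,0))
cv2.circle(im,tuple(proj(c,[s["position"]])[0].astype(int).tolist()),3,(0,0,255),1)
cv2.imwrite("pics/w2.png",cv2.resize(im,None,fx=1.4,fy=1.4))
E
```

```text
[-0.13061571 -0.00120961] [0.46571002 0.1585906  0.06112086] [-0.02911551  0.61697742 -0.0213164 ] -8.084513138093542e-06
0.72 [[-108.5, -22.8], [-109.4, 23.1], [-79.2, 22.6], [-76.0, -23.4]]
0.59 [[-227.4, 20.0], [-221.7, 49.1], [-201.8, 48.3], [-206.4, 19.1]]
```

View pics/w2.png

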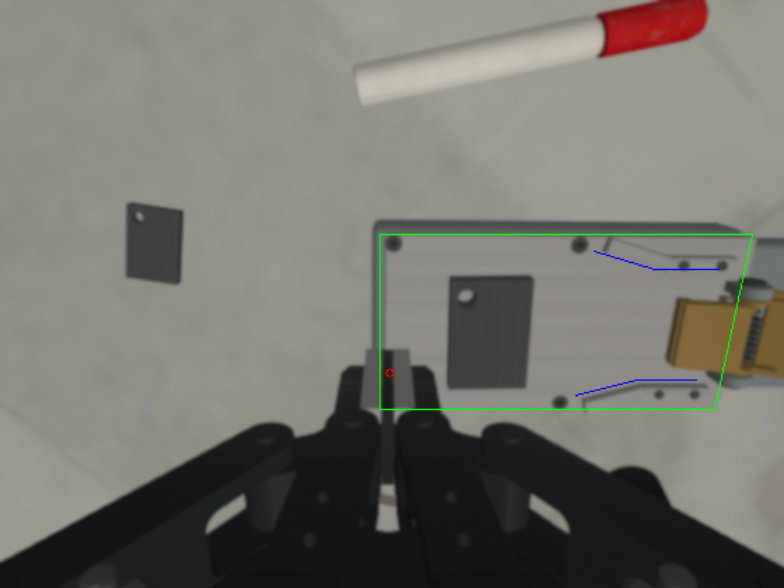

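The deck outline matches the picture. The plate's trailing edge is at about stage x −109, and the closed fingertip (388,350) is behind it with clearance. I'll descend to z≈28 mm and pre-push the plate up the deck.

Request:
arm_command --motion '[[[0,0,0,1.5,0],[0,0,0,1.2,0],[0,0,0,0.6,0],[0,0,0,0,0],[0,0,0.6,0,0]]]'

```text
time: 5.45
position: [0.4677, 0.1634, 0.0271]
tcp_rot: [0.275, 0.961, -0.0, -0.0]
wrist_force: [0.4, 0.4, 0.6]
opening: 0.0004
finger_force: 0.0
```

Request:
arm_command --motion '[[[0,0,0.6,0,0],[0,0,0.6,0,0],[0,0,0.6,0,0],[0,0,0.6,0,0],[0,0,0.6,0,0]]]'

```text
time: 6.08
position: [0.4842, 0.1895, 0.0273]
tcp_rot: [0.275, 0.961, -0.0, -0.0]
wrist_force: [-0.4, -0.3, 0.5]
opening: 0.0
finger_force: 0.1
```

Request:
arm_command --motion '[[[0,0,0.6,0,0],[0,0,0.5,0,0],[0,0,0.3,0,0],[0,0,0.2,0,0],[0,0,0,0,0]]]'

```text
time: 6.7
position: [0.4925, 0.2028, 0.0273]
tcp_rot: [0.275, 0.961, 0.0, 0.0]
wrist_force: [-0.2, -0.2, -0.7]
opening: -0.0003
finger_force: 0.0
```

```bash
python3 - <<'E'
from h import *
s=bot.read_state(); im=bot.read_camera("wrist"); c=cam("wrist",s)
o=np.array([.5349,.2706]); print(st(o,s["position"]),s["position"],s["wrist_force"],s["opening"])
for cc in ("wrist","top"):
  if cc=="top": bot.read_camera("top")
  for d in bot.cut_out(cc,"plate"):
    r=cv2.minAreaRect(np.argwhere(d["pixels"])[:,::-1].astype(np.float32)); print(cc,round(d["conf"],2),(st(o,topl(cam(cc),cv2.boxPoints(r),.032))*1000).round(1).tolist())
cv2.imwrite("pics/w3.png",cv2.resize(im,None,fx=1.4,fy=1.4))
E
```

```text
[-7.99480028e-02 -1.23514774e-05] [0.49254449 0.2027937  0.02728985] [-0.21402656 -0.23910744 -0.68598553] -0.0002662208765865357
wrist 0.74 [[-74.6, 23.1], [-44.8, 23.1], [-41.7, -19.8], [-74.0, -19.8]]
top 0.65 [[-76.6, 241.5], [-57.5, 182.4], [-98.6, 169.0], [-117.7, 228.1]]
top 0.62 [[-213.3, 43.9], [-216.7, 29.0], [-236.1, 33.3], [-232.6, 48.2]]
```

View pics/w3.png

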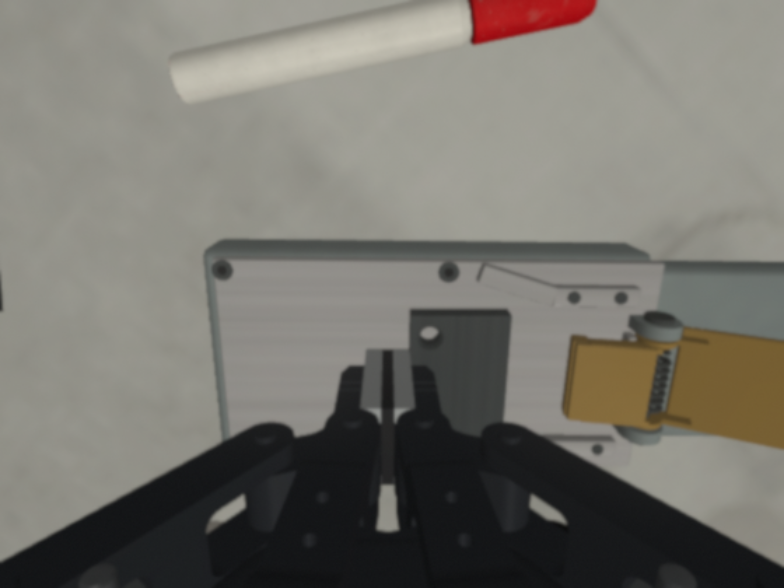

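The plate is square on the deck, its trailing edge at about −74.5 and its leading edge (col 507) about 19 mm before the nose (col 568). I'll push it 12 mm further, then rise and open to 80 mm.

Request:
arm_command --motion '[[[0,0,0.4,0,0],[0,0,0.4,0,0],[0,0,0.25,0,0],[0,0,0.15,0,0],[0,0,0,0,0]]]'

```text
time: 7.52
position: [0.4989, 0.2131, 0.0273]
tcp_rot: [0.275, 0.961, 0.0, 0.0]
wrist_force: [0.7, 0.3, 0.2]
opening: 0.0001
finger_force: 0.0
```

Request:
arm_command --motion '[[[0,0,-0.4,0,0],[0,0,0,-3.0,0],[8.0,0,2.5,-2.5,0],[8.0,0,2.0,0,0],[8.0,0,0,0,0]]]'

```text
time: 8.15
position: [0.5211, 0.2491, 0.0821]
tcp_rot: [0.275, 0.962, 0.001, 0.0]
wrist_force: [-0.6, 0.5, -0.9]
opening: 0.0545
finger_force: 0.0
```

Request:
arm_command --motion '[[[8.0,0,0,0,0],[8.0,0,0,0,0],[8.0,0,0,0,0]]]'

```text
time: 8.52
position: [0.5199, 0.2468, 0.0817]
tcp_rot: [0.275, 0.961, -0.001, -0.0]
wrist_force: [0.0, -0.6, 0.9]
opening: 0.0803
finger_force: 0.0
```

```bash
python3 - <<'E'
from h import *
s=bot.read_state(); im=bot.read_camera("wrist"); c=cam("wrist",s)
o=np.array([.5349,.2706]); print(st(o,s["position"]),s["position"],s["wrist_force"],s["opening"])
for d in bot.cut_out("wrist","plate"):
    r=cv2.minAreaRect(np.argwhere(d["pixels"])[:,::-1].astype(np.float32)); print(round(d["conf"],2),(st(o,topl(c,cv2.boxPoints(r),.032))*1000).round(1).tolist())
cv2.imwrite("pics/w4.png",cv2.resize(im,None,fx=1.4,fy=1.4))
E
```

```text
[-0.02812237  0.00012035] [0.51989535 0.24681465 0.08173379] [ 0.01121128 -0.58770108  0.87041214] 0.080308737936597
0.96 [[-61.3, 22.8], [-31.7, 23.6], [-30.7, -22.1], [-62.3, -23.1]]
0.16 [[-28.1, -12.9], [-23.2, 24.3], [64.2, 11.4], [64.1, -27.3]]
```

View pics/w4.png

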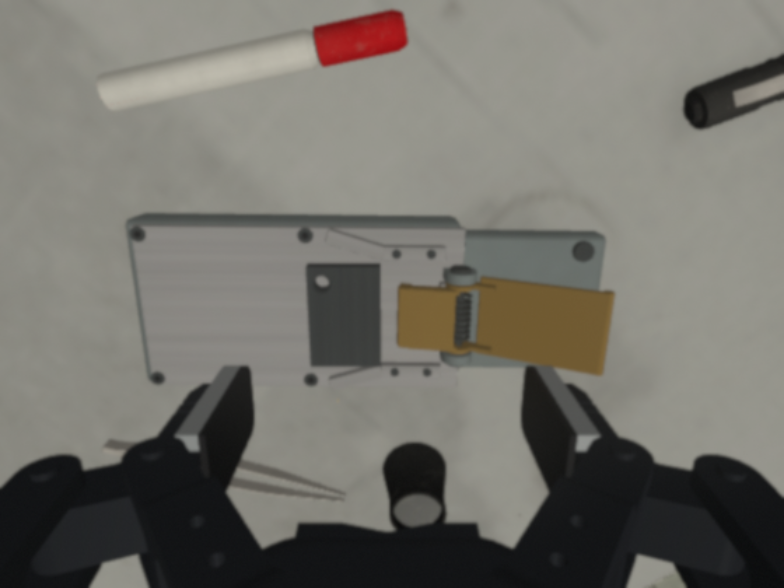

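The plate now has its trailing edge at about −62 and its leading edge at −32, square and in the guide mouth. The fingers straddle it with the tail finger over x≈+14. I'll descend in steps and watch the force.

Request:
arm_command --motion '[[[8.0,0,0.2,2.0,0],[8.0,0,0,2.0,0],[8.0,0,0,1.0,0],[8.0,0,0,0.4,0],[8.0,0,0,0,0]]]'

```text
time: 9.25
position: [0.5214, 0.2494, 0.0279]
tcp_rot: [0.275, 0.961, -0.0, -0.0]
wrist_force: [-0.3, -0.1, 0.9]
opening: 0.0796
finger_force: 0.0
```

Request:
arm_command --motion '[[[8.0,0,0,0.2,0],[8.0,0,0,0.2,0],[8.0,0,0,0,0]]]'

```text
time: 9.62
position: [0.5219, 0.2495, 0.0246]
tcp_rot: [0.275, 0.961, 0.0, 0.0]
wrist_force: [-0.7, -0.9, 0.4]
opening: 0.0802
finger_force: 0.6
```

Request:
arm_command --motion '[[[8.0,0,0,0.2,0],[8.0,0,0,0.1,0],[8.0,0,0,0,0]]]'

```text
time: 10.0
position: [0.522, 0.2498, 0.0215]
tcp_rot: [0.275, 0.961, 0.001, 0.0]
wrist_force: [-0.2, -0.2, 3.1]
opening: 0.0803
finger_force: 1.3
```

Request:
arm_command --motion '[[[8.0,0,0,0.2,0],[8.0,0,0,0,0]]]'

```text
time: 10.25
position: [0.522, 0.2498, 0.0194]
tcp_rot: [0.275, 0.961, 0.001, 0.0]
wrist_force: [1.4, -0.3, 3.2]
opening: 0.08
finger_force: 1.7
```

Request:
arm_command --motion '[[[8.0,0,0,0.2,0],[8.0,0,0,0,0]]]'

```text
time: 10.5
position: [0.5219, 0.2497, 0.0174]
tcp_rot: [0.275, 0.961, 0.0, 0.0]
wrist_force: [1.6, 0.7, 3.6]
opening: 0.0801
finger_force: 2.3
```

Request:
arm_command --motion '[[[8.0,0,0,0.1,0],[8.0,0,0,0,0]]]'

```text
time: 10.75
position: [0.5219, 0.2496, 0.0165]
tcp_rot: [0.275, 0.961, 0.0, 0.0]
wrist_force: [0.5, 0.8, 5.2]
opening: 0.0802
finger_force: 2.6
```

Request:
arm_command --motion '[[[8.0,0,0,0.1,0],[8.0,0,0,0,0]]]'

```text
time: 11.0
position: [0.5219, 0.2496, 0.0159]
tcp_rot: [0.275, 0.961, 0.0, 0.0]
wrist_force: [-0.0, 0.7, 8.3]
opening: 0.08
finger_force: 4.3
```

Request:
arm_command --motion '[[[8.0,0,0,0.05,0],[8.0,0,0,0,0]]]'

```text
time: 11.25
position: [0.5219, 0.2496, 0.0158]
tcp_rot: [0.275, 0.961, 0.0, 0.001]
wrist_force: [-1.2, -1.0, 12.3]
opening: 0.0798
finger_force: 6.0
```

```bash
python3 - <<'E'
from h import *
s=bot.read_state(); im=bot.read_camera("wrist"); print(s["position"],s["wrist_force"])
cv2.imwrite("pics/w5.png",cv2.resize(im,None,fx=1.4,fy=1.4))
E
```

```text
[0.5219462  0.24960043 0.0158328 ] [-1.21531211 -0.97944912 12.32822464]
```

View pics/w5.png

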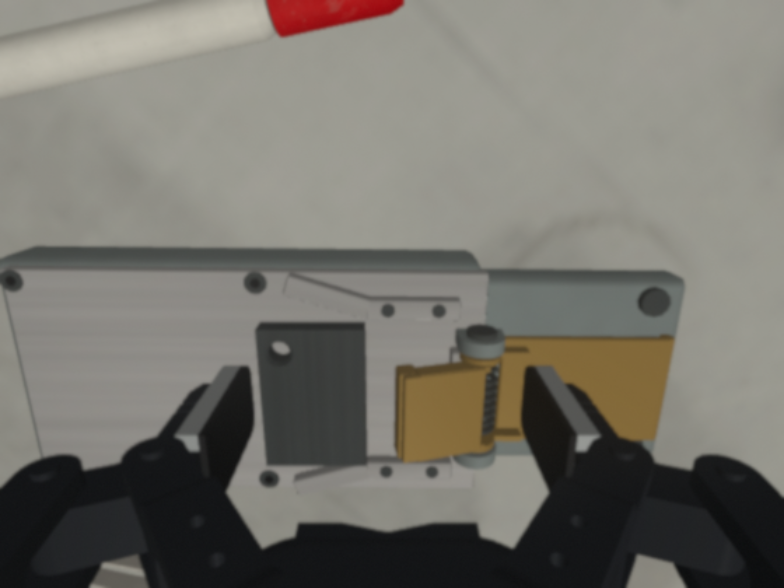

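The tail is level, the nose is raised, and the pusher finger (col 250) is just behind the plate's trailing edge (col 258). I'll push along with the tail held down.

Request:
arm_command --motion '[[[8.0,0,0.3,0,0],[8.0,0,0.3,0,0],[8.0,0,0.3,0,0],[8.0,0,0.3,0,0],[8.0,0,0,0,0]]]'

```text
time: 11.92
position: [0.5261, 0.2555, 0.0159]
tcp_rot: [0.276, 0.961, -0.004, -0.0]
wrist_force: [-4.3, -7.0, 19.7]
opening: 0.0802
finger_force: 10.1
```

Request:
arm_command --motion '[[[8.0,0,0.3,0,0],[8.0,0,0.3,0,0],[8.0,0,0.3,0,0],[8.0,0,0,0,0]]]'

```text
time: 12.42
position: [0.5312, 0.2635, 0.0157]
tcp_rot: [0.276, 0.961, -0.004, -0.0]
wrist_force: [-3.4, -5.7, 17.2]
opening: 0.0803
finger_force: 8.9
```

```bash
python3 - <<'E'
from h import *
s=bot.read_state(); im=bot.read_camera("wrist"); c=cam("wrist",s); o=np.array([.5349,.2706])
print(st(o,s["position"]),s["position"],s["wrist_force"], st([0,0],s["wrist_force"]))
for d in bot.cut_out("wrist","plate"):
    r=cv2.minAreaRect(np.argwhere(d["pixels"])[:,::-1].astype(np.float32)); print(round(d["conf"],2),(st(o,topl(c,cv2.boxPoints(r),.032))*1000).round(1).tolist())
E
```

```text
[-0.00800455 -0.00067287] [0.53122886 0.26345519 0.01574158] [-3.39347429 -5.66780129 17.15398207] [-6.60483549 -0.12564768]
0.76 [[-48.6, 23.7], [-18.4, 24.1], [-19.0, -22.9], [-52.4, -23.5]]
```

Request:
arm_command --motion '[[[8.0,0,0.3,0,0],[8.0,0,0.3,0,0],[8.0,0,0.2,0,0],[8.0,0,0,0,0]]]'

```text
time: 13.02
position: [0.5355, 0.2703, 0.0156]
tcp_rot: [0.276, 0.961, -0.004, -0.0]
wrist_force: [-3.2, -5.8, 16.5]
opening: 0.08
finger_force: 8.2
```

Request:
arm_command --motion '[[[8.0,0,0.2,0,0],[8.0,0,0,0,0]]]'

```text
time: 13.28
position: [0.5365, 0.2719, 0.0155]
tcp_rot: [0.276, 0.961, -0.004, -0.0]
wrist_force: [-3.7, -6.3, 16.9]
opening: 0.08
finger_force: 8.1
```

Request:
arm_command --motion '[[[8.0,0,0.2,0,0],[8.0,0,0,0,0]]]'

```text
time: 13.52
position: [0.5371, 0.2729, 0.0155]
tcp_rot: [0.276, 0.961, -0.005, -0.001]
wrist_force: [-4.2, -7.4, 18.2]
opening: 0.0804
finger_force: 9.5
```

Request:
arm_command --motion '[[[8.0,0,0.2,0,0],[8.0,0,0,0,0]]]'

```text
time: 13.78
position: [0.5371, 0.2729, 0.0154]
tcp_rot: [0.276, 0.961, -0.007, -0.001]
wrist_force: [-6.3, -9.3, 20.6]
opening: 0.0796
finger_force: 11.7
```

Request:
arm_command --motion '[[[8.0,0,0.2,0,0],[8.0,0,0,0,0]]]'

```text
time: 14.02
position: [0.537, 0.2729, 0.0154]
tcp_rot: [0.277, 0.961, -0.008, -0.002]
wrist_force: [-8.8, -11.7, 24.2]
opening: 0.0798
finger_force: 13.9
```

```bash
python3 - <<'E'
from h import *
s=bot.read_state(); im=bot.read_camera("wrist"); c=cam("wrist",s); o=np.array([.5349,.2706])
print(st(o,s["position"]),s["position"],s["wrist_force"], st([0,0],s["wrist_force"]))
for d in bot.cut_out("wrist","plate"):
    r=cv2.minAreaRect(np.argwhere(d["pixels"])[:,::-1].astype(np.float32)); print(round(d["conf"],2),(st(o,topl(c,cv2.boxPoints(r),.032))*1000).round(1).tolist())
cv2.imwrite("pics/w6.png",cv2.resize(im,None,fx=1.4,fy=1.4))
E
```

```text
[ 0.00308511 -0.00057369] [0.53702137 0.27291231 0.01539844] [ -8.84073272 -11.65340913  24.22842821] [-14.567526     1.32200056]
0.87 [[-37.4, 23.5], [-7.1, 24.0], [-7.7, -22.8], [-41.2, -23.7]]
```

View pics/w6.png

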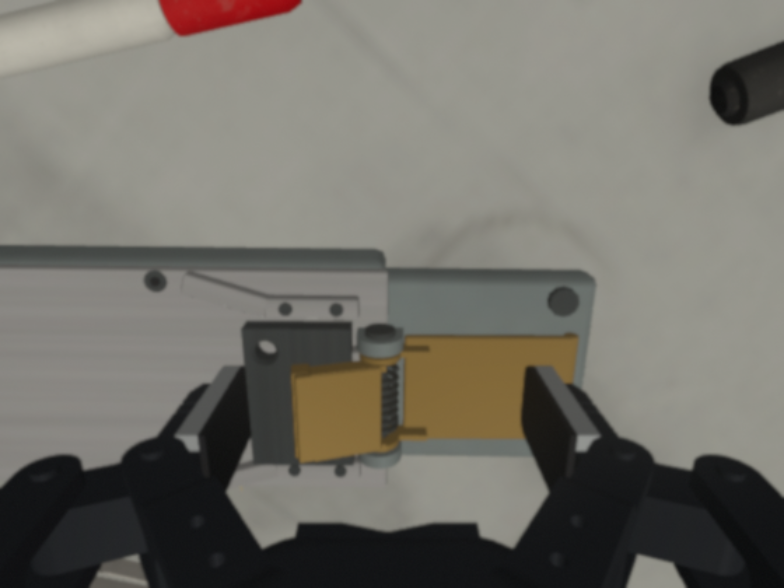

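The plate is home: it stalled with the force rising, and its leading edge reads about −7.5 against the stop. I'll back the pusher off with the tail still held, then let the tail up gently.

Request:
arm_command --motion '[[[8.0,0,-0.3,0,0],[8.0,0,-0.3,0,0],[8.0,0,-0.3,0,0],[8.0,0,-0.2,0,0],[8.0,0,0,0,0]]]'

```text
time: 14.75
position: [0.5366, 0.2724, 0.0156]
tcp_rot: [0.275, 0.961, 0.001, 0.001]
wrist_force: [0.9, 0.4, 7.6]
opening: 0.0796
finger_force: 3.6
```

```bash
python3 - <<'E'
from h import *
s=bot.read_state(); im=bot.read_camera("wrist"); c=cam("wrist",s); o=np.array([.5349,.2706])
print(st(o,s["position"]),s["position"], st([0,0],s["wrist_force"]),s["wrist_force"][2])
for d in bot.cut_out("wrist","plate"):
    r=cv2.minAreaRect(np.argwhere(d["pixels"])[:,::-1].astype(np.float32)); print(round(d["conf"],2),(st(o,topl(c,cv2.boxPoints(r),.032))*1000).round(1).tolist())
E
```

```text
[ 0.00246792 -0.00050248] [0.53663392 0.27242664 0.01561237] [ 0.80366603 -0.55739695] 7.620107053598151
0.62 [[-37.5, 23.3], [-7.3, 23.6], [-7.8, -22.6], [-41.0, -23.0]]
```

Request:
arm_command --motion '[[[8.0,0,-0.2,0,0],[8.0,0,-0.2,0,0],[8.0,0,0,0,0],[8.0,0,0,-0.2,0],[8.0,0,0,-0.2,0]]]'

```text
time: 15.48
position: [0.5326, 0.2676, 0.0185]
tcp_rot: [0.275, 0.961, -0.001, -0.0]
wrist_force: [0.4, 0.9, 2.6]
opening: 0.0801
finger_force: 1.1
```

Request:
arm_command --motion '[[[8.0,0,0,-0.2,0],[8.0,0,0,-0.2,0],[8.0,0,0,-0.2,0],[8.0,0,0,-0.2,0],[8.0,0,0,-0.3,0]]]'

```text
time: 16.1
position: [0.5328, 0.2675, 0.0296]
tcp_rot: [0.275, 0.961, -0.001, -0.0]
wrist_force: [0.6, -0.9, 0.5]
opening: 0.0801
finger_force: 0.0
```

Request:
arm_command --motion '[[[8.0,0,0,-0.5,0],[8.0,0,0,-1.5,0],[8.0,0,0,-3.0,0],[8.0,0,0,-3.0,0],[8.0,0,0,0,0]]]'

```text
time: 16.73
position: [0.5349, 0.2693, 0.113]
tcp_rot: [0.275, 0.961, 0.002, 0.002]
wrist_force: [0.6, -0.2, 0.7]
opening: 0.0799
finger_force: 0.0
```

```bash
python3 - <<'E'
from h import *
s=bot.read_state(); im=bot.read_camera("wrist"); c=cam("wrist",s); o=np.array([.5349,.2706])
print(st(o,s["position"]),s["position"],s["wrist_force"])
for d in bot.cut_out("wrist","plate"):
    r=cv2.minAreaRect(np.argwhere(d["pixels"])[:,::-1].astype(np.float32)); print(round(d["conf"],2),(st(o,topl(c,cv2.boxPoints(r),.032))*1000).round(1).tolist())
cv2.imwrite("pics/w7.png",cv2.resize(im[90:330,150:470],None,fx=2.5,fy=2.5,interpolation=cv2.INTER_CUBIC))
E
```

```text
[-0.00107196 -0.00068632] [0.53491398 0.26932723 0.1130187 ] [ 0.57595746 -0.17224319  0.66681942]
0.81 [[-37.1, 22.3], [-7.6, 22.2], [-7.9, -23.1], [-39.2, -23.0]]
```

View pics/w7.png

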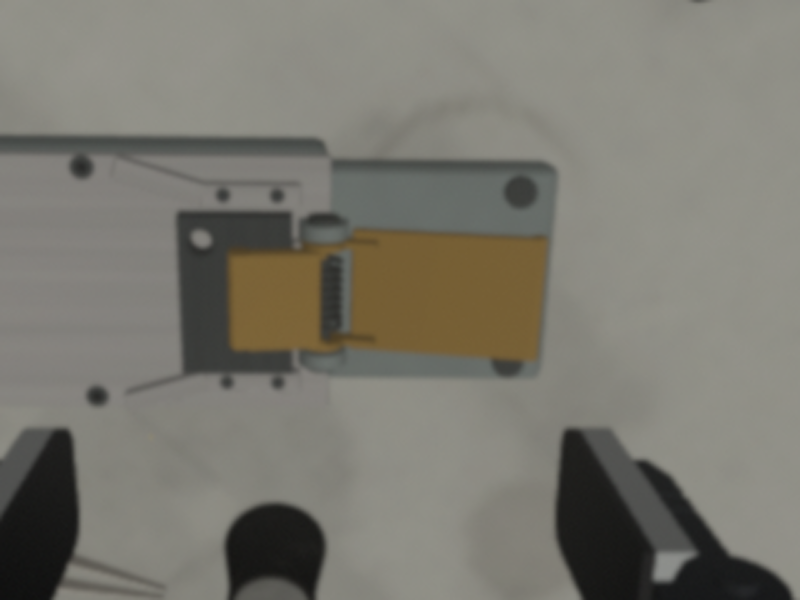

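The plate (180–292, 212–372) sits flush against the stop with the clip nose resting on it. The gripper is clear, the loupe and tweezers show undisturbed in this view, and nothing came near the marker. I'm handing in.

```bash
python3 -c "
from rig import bot
print(bot.sign_off())"
```

```text
the job is handed in; nothing more can be done
None
```

The test plate is fully home against the end stop with the clip gripping it, and the job was handed in at about 17 s; the loupe, marker and tweezers were left alone.

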